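# Twist-test two medium bottles and set the loose-capped one aside

### The arm

A 7-joint arm with a two-finger parallel gripper is mounted at the origin on the work surface. World frame = base frame: x ahead of the robot, y to its left, z up, the work surface at z = 0. Lengths are in mm, angles in rad, forces in N, time in s.
With the tool pointing down it reaches from about 425 to 875 mm from the base axis. Payload 4.7 kg.
Tool frame: the origin (TCP) lies between the finger pads; the fingertips stand 19 mm ahead of it and the grasp point (between the pads) is the TCP (tip_reach is the distance from the TCP to the fingertips, in mm); z points along the fingers, y is the direction in which the jaws open and shut (so a half turn about z gives the same grasp; the last joint's range is limited). The gripper opens to 87 mm and grips with 3 to 60 N. Pads are 19 mm wide; open, the fingers measure 117 mm over their backs; the gripper's body (75 mm by 190 mm) begins 51 mm behind the grasp point.
Start: joints at [1.362, 0.321, -0.07, 1.45, 0.023, 1.371, -0.057], TCP at [143.603, -633.957, 241.587] pointing down, gripper open.
Joint ranges: [-2.86, 2.86], [-0.3, 2.09], [-1.38, 1.24], [0.06, 2.45], [-1.56, 4.7], [0.09, 2.05], [-2.69, 2.69]. Speed limits (rad/s): [2.57, 2.57, 3.14, 3.14, 3.14, 3.14, 3.14].

### API

Orientations are given as a unit quaternion [x, y, z, w].
In Python, from workcell import read_state, capture, hand_in, tip_reach gives the robot as it stands.
- The arm moves only by the tool jog_arm, never from a script. Its argument "motion" is a list of rows, each an object of numbers: "dx", "dy", "dz": the shift along the tool's x, y, z in mm; "rx", "ry", "rz": the turn, a rotation vector about the tool's x, y, z in degrees. A call has 1 to 20 rows; each row is the pose to reach, as a shift and turn from the pose measured when the call began, along the tool's axes at that moment; what a row does not reach only later rows make up. A row lasts 1/12 s, in which the tool goes at most 41.7 mm and 7.16 degrees, less where a joint would pass 70% of its speed; a pose out of reach is approached as far as the arm can. A call with a gripper value outside its range is refused whole. "jaw" is the closure in counts, from 0 (fully open) to 255 (shut), set as the call begins (left out, the last holds). The fingers move at their own pace and stop on an object; the grip force is fixed at half the most. Time passes only in rows, so rows that repeat a pose let the fingers close. It gives the time, the measured TCP pose, the force and the opening at its end, in the units of the state.
- read_state(): the state, without advancing time (a new reading comes with each control period).
- capture(name): name is "scene" or "top"; returns a dict with "image" (400x640x3 uint8, red, green, blue), "fx", "fy", "cx", "cy" (pixels), "k1" (the pictures are not rectified: a ray, as slopes to the right and down, at radius r is drawn at 1 + k1 r^2 times it, then the intrinsics apply), "rvec" (rotation vector, rad) and "tvec" (3), from world to camera coordinates, as OpenCV has them. Camera axes: x right, y down, z forward; pixel columns grow to the right and rows downward; lengths in mm; the calibration is good to about 2 mm. A picture is of the moment at which its call begins. There is no depth.
- hand_in(): hands the job in, once; it reports no verdict.
The state is a dict: "clock": time; "q": joint angles; "dq": joint speeds; "joint_efforts": joint torques, N m; "position": TCP position; "eef_rot": TCP orientation; "wrist_force": force on the tool from outside, world axes, zero at the start; "moment": the same for the moment, N m; "finger_gap": finger opening in mm.
Only numpy, scipy, OpenCV 4.12 (cv2) and the standard library are available. Lean on these libraries where they do the work, as an engineer would, in place of code of your own. Each camera call takes 0.05 s, during which the arm holds its last target.

### The job

One of the two white medium bottles in the blue rack has a loose pink cap. Find it by twisting the caps clockwise, screw that cap down until it stops while the bottle is still in the rack, then set the bottle (do not drop it) upright near the middle of the yellow tray. Leave the bottle with the tight cap upright in its well.

Things in the scene. Friction and masses are not known exactly. Their poses are not given: they have to be found in the camera images.
- bottle_a: square white bottle, 52 x 52 x 72 mm, 42 mm square shoulder to 80 mm, pink cap 38 mm across from 88 to 112 mm above the underside; 140-220 g. Origin: centre of underside, z up, x and y square to the sides. Stands in a well of the fixed rack, underside 13.5 mm above the bench, 1.5 mm play all round: it can turn about 4 degrees there. Twin of the other bottle: one cap is loose, one tight; looks do not tell.
- bottle_b: square white bottle, 52 x 52 x 72 mm, 42 mm square shoulder to 80 mm, pink cap 38 mm across from 88 to 112 mm above the underside; 140-220 g. Origin: centre of underside, z up, x and y square to the sides. Stands in a well of the fixed rack, underside 13.5 mm above the bench, 1.5 mm play all round: it can turn about 4 degrees there. Twin of the other bottle: one cap is loose, one tight; looks do not tell.
- cap_a (a joint): turn of bottle_a's cap, rad, growing clockwise seen from above (closing). The start value (-0.95 to -0.50) says nothing of tightness. Loose: turns with 0.1 N m and stops, closed, at 0, so after 0.50 to 0.95 rad clockwise. Tight: resists 6 N m, does not turn; fingers slip. The reading at which a tight cap sits differs. The cap never comes off; the bottle can be lifted by it. White mark on top.
- cap_b (a joint): turn of bottle_b's cap, rad, growing clockwise seen from above (closing). The start value (-0.95 to -0.50) says nothing of tightness. Loose: turns with 0.1 N m and stops, closed, at 0, so after 0.50 to 0.95 rad clockwise. Tight: resists 6 N m, does not turn; fingers slip. The reading at which a tight cap sits differs. The cap never comes off; the bottle can be lifted by it. White mark on top.
- rack: blue rack fixed to the bench, base 85 x 205 x 8 mm, with two square wells, 66 mm outside, 55 mm inside, centres 57.5 mm either side of the middle along y; rims 60 mm and well floors 13.5 mm above the bench. Origin: centre of its underside, z up. A bottle stands in each well.
- tray: shallow open yellow tray fixed to the bench, 160 x 160 mm outside, 22 mm high, walls and floor 5 mm thick (inside 150 x 150 mm). Origin: centre of its underside, x and y along its sides, z up; a bottle standing in it has its underside 5 mm above this origin.
Mind the look-alikes: they are no part of the job. What is shaped like the bottle_b but purple is not meant.

How it is judged (in metres and radians):
On the way, in this order (a step that is already met when the one before it is completed fails the run):
1. the loose cap is screwed down to its stop (within 10 degrees) while its bottle is still in the rack (((value of joint cap_a above -0.17 rad and distance of bottle_a from where it was at the start of the episode below 0.015 m) or (value of joint cap_b above -0.17 rad and distance of bottle_b from where it was at the start of the episode below 0.015 m))), for 0.1 s.
2. that bottle is brought down onto the tray (underside within 20 mm of its floor) while still held (((horizontal distance between bottle_a and tray below 0.055 m and z of bottle_a in the frame of tray between -0.005 and 0.025 m and contact force between the fingers and bottle_a above 0.5 N) or (horizontal distance between bottle_b and tray below 0.055 m and z of bottle_b in the frame of tray between -0.005 and 0.025 m and contact force between the fingers and bottle_b above 0.5 N))).
At the end, for the whole second after the job is handed in: The bottle whose cap was loose stands released, upright (within 10 degrees) and still on the tray's floor, its middle within 55 mm of the tray's middle, its cap closed to within 15 degrees of its stop; the tight-capped bottle stands upright in its own well, within 15 mm of where it was (((horizontal distance between bottle_a and tray below 0.055 m and z of bottle_a in the frame of tray between -0.005 and 0.012 m and value of joint cap_a above -0.26 rad and distance of bottle_b from where it was at the start of the episode below 0.015 m and angle between each of bottle_a, bottle_b's own z axis and vertical below 0.18 rad and linear speed of each of bottle_a, bottle_b below 0.02 m/s) or (horizontal distance between bottle_b and tray below 0.055 m and z of bottle_b in the frame of tray between -0.005 and 0.012 m and value of joint cap_b above -0.26 rad and distance of bottle_a from where it was at the start of the episode below 0.015 m and angle between each of bottle_b, bottle_a's own z axis and vertical below 0.18 rad and linear speed of each of bottle_b, bottle_a below 0.02 m/s))); the robot touches nothing.
It fails at once if a bottle is taken out of the rack with its cap not closed to its stop, as the tight-capped one's never can be ((distance of bottle_a from where it was at the start of the episode above 0.055 m and value of joint cap_a below -0.35 rad) or (distance of bottle_b from where it was at the start of the episode above 0.055 m and value of joint cap_b below -0.35 rad)).
It fails at once if a bottle is tipped over (angle between any of bottle_a, bottle_b's own z axis and vertical above 0.7 rad).
It also fails if it takes over 51 s, if anything falls off the work surface, if the arm or the gripper's body presses on something with over 40 N, if the wrist force passes 120 N, or if a joint passes its speed limit or range.

## Working session

There is one attempt and no reset: what is moved stays moved. The work goes in short steps, Python scripts to look and compute and a tool call to move; the robot and the scene stay as the last step left them, time stands still between calls to the robot, and variables do not carry over. Pictures are saved under pics/ and viewed, and the job is handed in when it is done.

Besides the shell and the picture viewer there is one more tool, called after "Request:" as name(argument=value, ...) on one line, values as JSON. jog_arm: Moves the arm, as the interface text tells. Its arguments: {"type":"object","properties":{"motion":{"type":"array","items":{"type":"object","properties":{"dx":{"type":"number"},"dy":{"type":"number"},"dz":{"type":"number"},"rx":{"type":"number"},"ry":{"type":"number"},"rz":{"type":"number"}}}},"jaw":{"type":"number"}},"required":["motion"]}

```bash
mkdir -p pics
cat > h.py <<'E'
import numpy as np,cv2
from workcell import *
def grab(n,f):
    c=capture(n); cv2.imwrite('pics/'+f,c['image'][:,:,::-1]); return c
def ray(c,u,v):
    K=np.array([[c['fx'],0,c['cx']],[0,c['fy'],c['cy']],[0,0,1]],float)
    xd=np.array([(u-c['cx'])/c['fx'],(v-c['cy'])/c['fy']]);x=xd.copy()
    for _ in range(20): x=xd/(1+c['k1']*(x@x))
    R=cv2.Rodrigues(np.array(c['rvec'],float))[0];t=np.array(c['tvec'],float)
    return -R.T@t, R.T@np.array([x[0],x[1],1])
def onz(c,u,v,z):
    o,d=ray(c,u,v); return o+d*(z-o[2])/d[2]
E
python3 - <<'E'
from h import *
for n in('scene','top'):
    c=grab(n,n+'0.png'); print({k:c[k] for k in c if k!='image'})
s=read_state();print(s, tip_reach)
E
```

```text
{'fx': 517.3565928120013, 'fy': 517.3565928120013, 'cx': 320.16480644502724, 'cy': 203.05981725602652, 'k1': -0.08673857916109635, 'rvec': array([ 0.87217387,  2.38535687, -1.22282449]), 'tvec': array([ 467.44410842, -133.71384046, 1272.98380368])}
{'fx': 444.51923335530705, 'fy': 444.51923335530705, 'cx': 314.50821962619614, 'cy': 204.61670657943588, 'k1': -0.024874092753355757, 'rvec': array([ 2.13411291, -2.10478753,  0.21498892]), 'tvec': array([-39.62773175, 592.36281143, 927.35494023])}
{'clock': 0.1, 'q': array([ 1.3621186 ,  0.32175445, -0.07007812,  1.45157874,  0.02256821,
        1.37078667, -0.0568729 ]), 'dq': array([ 1.91518877e-03, -2.34259921e-03, -1.32573086e-05, -4.07179776e-03,
       -1.03367551e-04, -1.70215790e-04, -5.61017050e-04]), 'joint_efforts': array([-2.74800709e-05, -4.92570913e+01, -4.05625524e-01, -3.13400245e+01,
       -6.41582930e-02,  3.94450827e-02,  7.95676988e-05]), 'position': array([ 143.46749452, -633.48610696,  240.55424653]), 'eef_rot': array([ 9.93799910e-01,  1.11179950e-01, -1.28906307e-04, -8.60828622e-04]), 'wrist_force': array([-0.04850157, -0.5401574 , -0.24566551]), 'moment': array([-0.03930853, -0.0624264 ,  0.0420295 ]), 'finger_gap': 86.9319593597597} 19.0
```

```bash
ls
```

```text
h.py
pics
```

View pics/scene0.png

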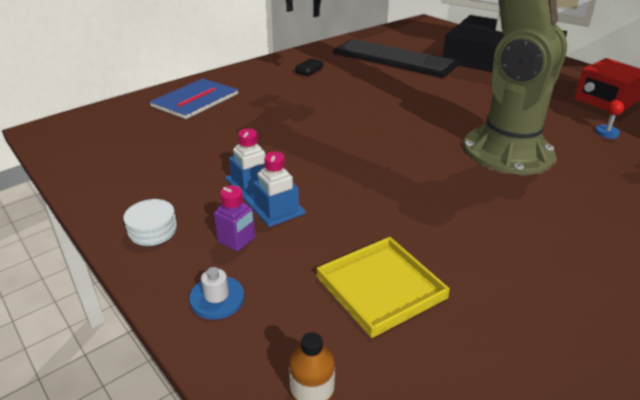

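View pics/top0.png

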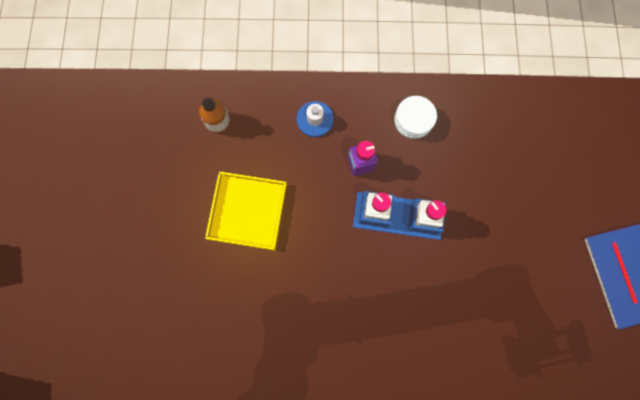

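Run:
```python
from h import *
c=capture('top');im=c['image'];hsv=cv2.cvtColor(im,cv2.COLOR_RGB2HSV)
cs=capture('scene')
def comps(c,lo,hi,a=60):
    hsv=cv2.cvtColor(c['image'],cv2.COLOR_RGB2HSV)
    m=cv2.inRange(hsv,lo,hi)
    ct=cv2.findContours(m,cv2.RETR_EXTERNAL,cv2.CHAIN_APPROX_NONE)[0]
    return [k for k in ct if cv2.contourArea(k)>a]
for n,cc in(('top',c),('scene',cs)):
  for k in comps(cc,(160,120,90),(179,255,255)):
    (u,v),r=cv2.minEnclosingCircle(k);M=cv2.moments(k)
    uu,vv=M['m10']/M['m00'],M['m01']/M['m00']
    print(n,'pink',(u,v),r,(uu,vv),cv2.contourArea(k),onz(cc,uu,vv,118).round(1),onz(cc,uu,vv,113.5).round(1))
for nm,lo,hi,z in(('blue',(100,120,50),(125,255,255),0),('yellow',(22,120,100),(35,255,255),22)):
  for k in comps(c,lo,hi,800):
    r=cv2.minAreaRect(k);b=cv2.boxPoints(r);P=np.array([onz(c,*p,z) for p in b])
    q=cv2.approxPolyDP(cv2.convexHull(k),5,True)[:,0]
    print(nm,r,P[:,:2].round(0).tolist()); Q=np.array([onz(c,*p,z)[:2] for p in q]); print('poly',q.tolist(),Q.round().tolist(),Q.mean(0), cv2.minAreaRect(np.array([onz(c,*p[0],z)[:2] for p in k],np.float32)))
big=cv2.resize(im[180:250,340:460],None,fx=6,fy=6,interpolation=cv2.INTER_CUBIC);cv2.imwrite('pics/z1.png',big[:,:,::-1])
big=cv2.resize(cs['image'][120:230,210:310],None,fx=5,fy=5,interpolation=cv2.INTER_CUBIC);cv2.imwrite('pics/z2.png',big[:,:,::-1])
```

```text
top pink (625.0, 272.5) 32.4230842590332 (624.4656652360514, 272.587982832618) 233.0 [ 447.7 -670.1  118. ] [ 448.  -673.3  113.5]
top pink (436.24139404296875, 209.58621215820312) 10.338600158691406 (436.6341463414634, 209.9010840108401) 246.0 [ 573.4 -286.   118. ] [ 574.3 -287.3  113.5]
top pink (381.2105407714844, 201.11578369140625) 9.96924114227295 (381.727952167414, 201.92301943198802) 223.0 [ 588.8 -171.5  118. ] [ 589.7 -172.2  113.5]
top pink (364.8688659667969, 149.54098510742188) 9.963882446289062 (364.40495867768595, 149.79683195592284) 242.0 [ 702.1 -136.4  118. ] [ 703.6 -136.9  113.5]
scene pink (231.14630126953125, 196.2395477294922) 12.773983001708984 (231.1808888888889, 196.9044444444444) 375.0 [ 721.6 -111.3  118. ] [ 718.4 -117.1  113.5]
scene pink (274.5, 160.63333129882812) 11.436203956604004 (274.33588565594687, 160.55538540071464) 326.5 [ 592.2 -162.   118. ] [ 587.9 -168.3  113.5]
scene pink (247.5, 136.75) 10.854247093200684 (247.4400908574673, 136.70414537194776) 293.5 [ 578.1 -275.5  118. ] [ 573.7 -282.7  113.5]
scene pink (196.0, 97.0) 20.12471008300781
[... 1129 characters left out ...]
 [314, 136], [300, 129], [297, 115], [305, 104]] [[863.0, -39.0], [845.0, -67.0], [811.0, -72.0], [775.0, -28.0], [792.0, 6.0], [828.0, 14.0], [858.0, -5.0]] [824.7084631  -27.12988035] ((818.96142578125, -28.79238510131836), (88.5536880493164, 85.93754577636719), 0.9112291932106018)
yellow ((245.4864959716797, 210.08108520507812), (72.00675964355469, 70.36276245117188), 9.462322235107422) [[517.0, 218.0], [681.0, 201.0], [655.0, 34.0], [493.0, 56.0]]
poly [[220, 171], [286, 182], [274, 249], [205, 238]] [[677.0, 191.0], [653.0, 35.0], [497.0, 59.0], [519.0, 216.0]] [586.56708118 125.11619507] ((586.3439331054688, 125.72846984863281), (163.52098083496094, 163.21295166015625), 81.73291015625)
```

View pics/z1.png

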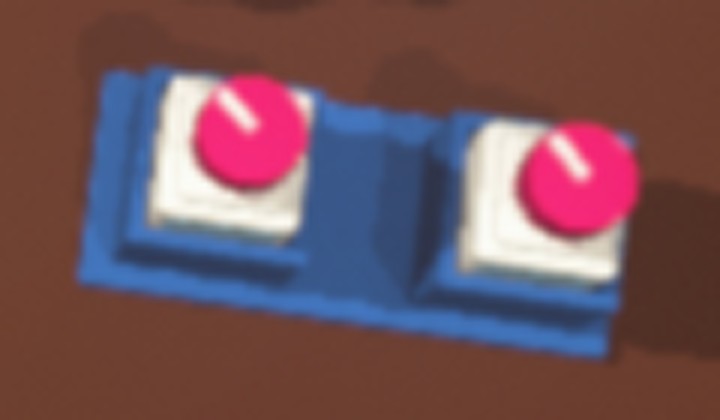

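View pics/z2.png

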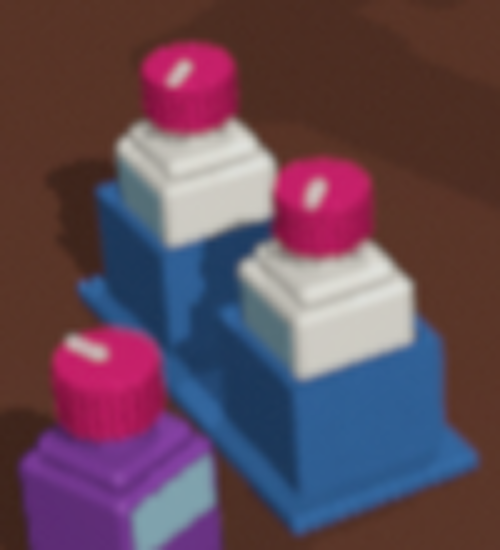

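Run:
```python
from h import *
from scipy.spatial.transform import Rotation as R
ct=capture('top');cs=capture('scene')
def tri(a,b):
    o1,d1=ray(ct,*a);o2,d2=ray(cs,*b)
    s=np.linalg.lstsq(np.c_[d1,-d2],o2-o1,rcond=None)[0]
    return o1+d1*s[0],o2+d2*s[1]
for a,b in (((381.8,201.8),(275,157.4)),((436.5,209.7),(248,134.6))):
    p,q=tri(a,b);print(p.round(1),q.round(1),onz(ct,*a,125.5).round(1),onz(cs,*b,125.5).round(1))
s=read_state();r=R.from_quat(s['eef_rot']);print(s['position'],r.as_matrix().round(3))
near=np.array([588,-171.5,200]);print(r.inv().apply(near-s['position']))
```

```text
[ 588.5 -171.3  120.6] [ 585.7 -168.6  119.6] [ 587.5 -170.5  125.5] [ 591.5 -160.3  125.5]
[ 573.8 -285.7  118.4] [ 571.4 -283.5  117.3] [ 572.4 -283.6  125.5] [ 579.5 -270.3  125.5]
[ 143.5687813  -633.78177918  241.2080599 ] [[ 0.975  0.221 -0.   ]
 [ 0.221 -0.975  0.001]
 [-0.    -0.001 -1.   ]]
[ 535.61076792 -352.60481209   41.38366213]
```

Request:
jog_arm(motion=[{"dx": 40, "dy": -20, "dz": 3}, {"dx": 75, "dy": -37, "dz": 6}, {"dx": 110, "dy": -55, "dz": 9}, {"dx": 145, "dy": -72, "dz": 12}, {"dx": 180, "dy": -89, "dz": 15}, {"dx": 215, "dy": -107, "dz": 18}, {"dx": 250, "dy": -124, "dz": 21}, {"dx": 285, "dy": -142, "dz": 24}, {"dx": 320, "dy": -159, "dz": 27}, {"dx": 355, "dy": -176, "dz": 29}, {"dx": 390, "dy": -194, "dz": 32}, {"dx": 425, "dy": -211, "dz": 35}, {"dx": 460, "dy": -229, "dz": 38}, {"dx": 495, "dy": -246, "dz": 41}, {"dx": 495.6, "dy": -246.4, "dz": 41}, {"dx": 495.6, "dy": -246.4, "dz": 41}, {"dx": 495.6, "dy": -246.4, "dz": 41}], jaw=0)

```text
schema error: expected keys dx, dy, dz, rx, ry, rz
```

```bash
cat >> h.py <<'E'
from scipy.spatial.transform import Rotation as R
np.set_printoptions(suppress=True,precision=3)
def st(t=None):
    s=read_state();r=R.from_quat(s['eef_rot']);m=r.as_matrix()
    print(s['clock'],s['position'],'q',s['q'],'xyaw',np.degrees(np.arctan2(m[1,0],m[0,0])),'F',s['wrist_force'],'M',s['moment'],'gap',s['finger_gap'])
    if t is not None: print('tool delta',r.inv().apply(np.array(t)-s['position']), 'zaxis',m[:,2])
E
python3 - <<'E'
from h import *
st([572.5,-284,117.5])
grab('top','t1.png')
E
```

```text
0.3 [ 143.569 -633.782  241.208] q [ 1.362  0.321 -0.07   1.451  0.023  1.371 -0.057] xyaw 12.768010287829467 F [-0.336 -0.041  0.73 ] M [0.01  0.012 0.015] gap 86.96186572762512
tool delta [ 495.637 -246.262  123.822] zaxis [-0.     0.001 -1.   ]
```

View pics/t1.png

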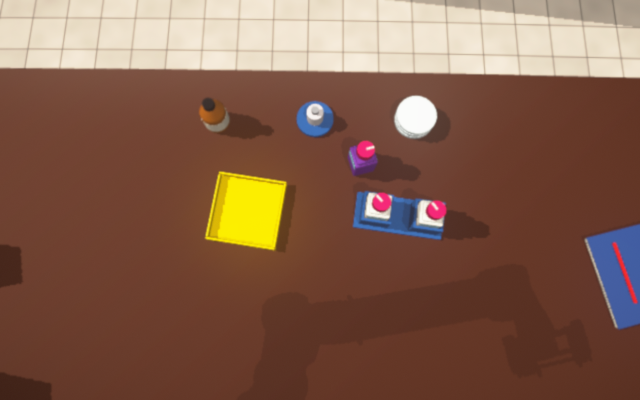

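The picture is unchanged: the call was refused for missing keys. I'll send all six keys this time.

Request:
jog_arm(motion=[{"dx": 40, "dy": -20, "dz": 3, "rx": 0, "ry": 0, "rz": 0}, {"dx": 75, "dy": -37, "dz": 6, "rx": 0, "ry": 0, "rz": 0}, {"dx": 110, "dy": -55, "dz": 9, "rx": 0, "ry": 0, "rz": 0}, {"dx": 145, "dy": -72, "dz": 12, "rx": 0, "ry": 0, "rz": 0}, {"dx": 180, "dy": -89, "dz": 15, "rx": 0, "ry": 0, "rz": 0}, {"dx": 215, "dy": -107, "dz": 18, "rx": 0, "ry": 0, "rz": 0}, {"dx": 250, "dy": -124, "dz": 21, "rx": 0, "ry": 0, "rz": 0}, {"dx": 285, "dy": -142, "dz": 24, "rx": 0, "ry": 0, "rz": 0}, {"dx": 320, "dy": -159, "dz": 27, "rx": 0, "ry": 0, "rz": 0}, {"dx": 355, "dy": -176, "dz": 29, "rx": 0, "ry": 0, "rz": 0}, {"dx": 390, "dy": -194, "dz": 32, "rx": 0, "ry": 0, "rz": 0}, {"dx": 425, "dy": -211, "dz": 35, "rx": 0, "ry": 0, "rz": 0}, {"dx": 460, "dy": -229, "dz": 38, "rx": 0, "ry": 0, "rz": 0}, {"dx": 485, "dy": -241, "dz": 41, "rx": 0, "ry": 0, "rz": 0}, {"dx": 495.6, "dy": -246.4, "dz": 41, "rx": 0, "ry": 0, "rz": 0}, {"dx": 495.6, "dy": -246.4, "dz": 41, "rx": 0, "ry": 0, "rz": 0}, {"dx": 495.6, "dy": -246.4, "dz": 41, "rx": 0, "ry": 0, "rz": 0}], jaw=0)

```text
clock: 1.77
position: [571.9, -284.7, 200.3]
eef_rot: [0.994, 0.111, -0.001, 0.0]
wrist_force: [-1.0, -0.8, -0.1]
finger_gap: 86.5
```

Run:
```python
from h import *
st([572.5,-284,117.5])
grab('top','t2.png')
```

```text
1.7667 [ 571.931 -284.691  200.25 ] q [ 0.724  0.345 -0.383  1.525  0.132  1.298 -1.022] xyaw 12.77844899515643 F [-1.029 -0.798 -0.138] M [-0.014 -0.001  0.059] gap 86.50990736451406
tool delta [ 0.81  -0.553 82.749] zaxis [-0.001 -0.    -1.   ]
```

View pics/t2.png

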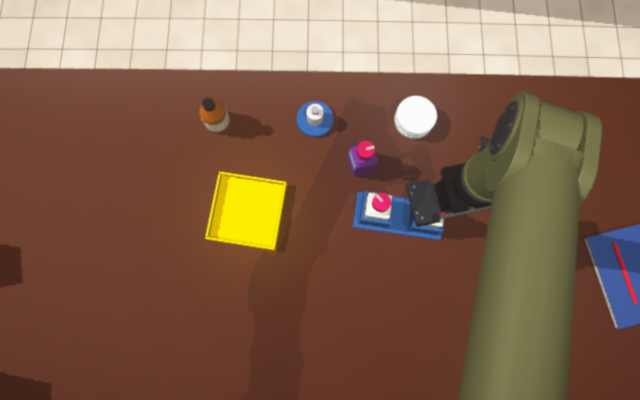

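Request:
jog_arm(motion=[{"dx": 0.8, "dy": -0.5, "dz": 25, "rx": 0, "ry": 0, "rz": 0}, {"dx": 0.8, "dy": -0.5, "dz": 50, "rx": 0, "ry": 0, "rz": 0}, {"dx": 0.8, "dy": -0.5, "dz": 70, "rx": 0, "ry": 0, "rz": 0}, {"dx": 0.8, "dy": -0.5, "dz": 82, "rx": 0, "ry": 0, "rz": 0}, {"dx": 0.8, "dy": -0.5, "dz": 82, "rx": 0, "ry": 0, "rz": 0}, {"dx": 0.8, "dy": -0.5, "dz": 82, "rx": 0, "ry": 0, "rz": 0}])

```text
clock: 2.32
position: [570.6, -287.2, 118.5]
eef_rot: [0.994, 0.109, -0.001, 0.001]
wrist_force: [0.5, -0.3, 0.3]
finger_gap: 87.1
```

Run:
```python
from h import *
st([572.5,-284,117.5])
c=capture('scene')
cv2.imwrite('pics/s2.png',cv2.resize(c['image'][80:230,190:340],None,fx=4,fy=4,interpolation=cv2.INTER_CUBIC)[:,:,::-1])
```

```text
2.3167 [ 570.596 -287.179  118.541] q [ 0.719  0.407 -0.373  1.614  0.161  1.152 -1.044] xyaw 12.500330811832214 F [ 0.487 -0.309  0.341] M [ 0.023 -0.018 -0.044] gap 87.1102690851484
tool delta [ 2.549 -2.693  1.032] zaxis [-0.002 -0.002 -1.   ]
```

View pics/s2.png

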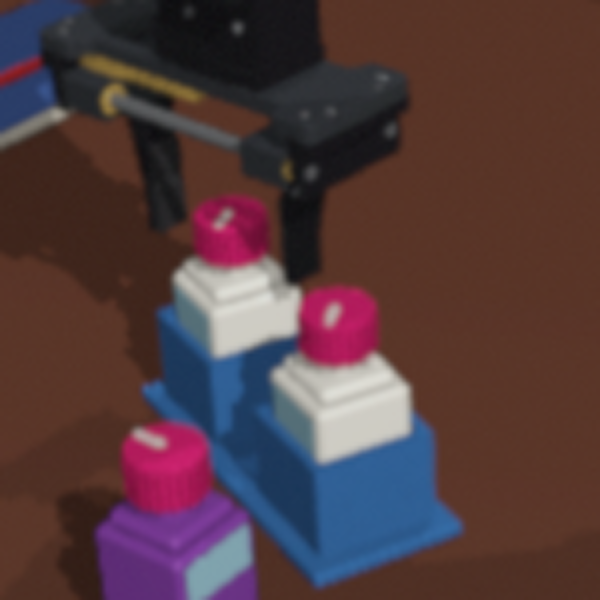

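Request:
jog_arm(motion=[{"dx": 2.5, "dy": -2.7, "dz": 1, "rx": 0, "ry": 0, "rz": 0}, {"dx": 2.5, "dy": -2.7, "dz": 1, "rx": 0, "ry": 0, "rz": 0}, {"dx": 2.5, "dy": -2.7, "dz": 1, "rx": 0, "ry": 0, "rz": 0}])

```text
clock: 2.62
position: [574.4, -283.7, 120.0]
eef_rot: [0.994, 0.109, 0.001, 0.002]
wrist_force: [0.4, -0.8, -0.5]
finger_gap: 87.0
```

Run:
```python
from h import *
st([572.5,-284,117.5])
```

```text
2.6167 [ 574.386 -283.741  120.   ] q [ 0.714  0.407 -0.375  1.611  0.162  1.151 -1.05 ] xyaw 12.571386676172436 F [ 0.406 -0.823 -0.462] M [-0.01  -0.012  0.03 ] gap 87.0407303739108
tool delta [-1.9   -0.167  2.497] zaxis [ 0.002 -0.003 -1.   ]
```

Request:
jog_arm(motion=[{"dx": -1, "dy": 0, "dz": 2.5, "rx": 0, "ry": 0, "rz": 0}, {"dx": -1, "dy": 0, "dz": 2.5, "rx": 0, "ry": 0, "rz": 0}, {"dx": -1, "dy": 0, "dz": 2.5, "rx": 0, "ry": 0, "rz": 0}, {"dx": -1, "dy": 0, "dz": 2.5, "rx": 0, "ry": 0, "rz": 0}, {"dx": -1, "dy": 0, "dz": 2.5, "rx": 0, "ry": 0, "rz": 0}, {"dx": -1, "dy": 0, "dz": 2.5, "rx": 0, "ry": 0, "rz": 0}, {"dx": -1, "dy": 0, "dz": 2.5, "rx": 0, "ry": 0, "rz": 0}, {"dx": -1, "dy": 0, "dz": 2.5, "rx": 0, "ry": 0, "rz": 0}, {"dx": -1, "dy": 0, "dz": 2.5, "rx": 0, "ry": 0, "rz": 0}], jaw=255)

```text
clock: 3.37
position: [573.4, -283.9, 117.4]
eef_rot: [0.994, 0.109, 0.001, 0.002]
wrist_force: [-1.6, 1.1, -0.1]
finger_gap: 37.1
```

Run:
```python
from h import *
st([572.5,-284,117.5])
```

```text
3.3667 [ 573.352 -283.889  117.419] q [ 0.714  0.408 -0.374  1.616  0.162  1.146 -1.05 ] xyaw 12.571256480299368 F [-1.597  1.107 -0.063] M [ 0.03   0.02  -0.008] gap 37.129899389290124
tool delta [-0.856 -0.077 -0.082] zaxis [ 0.002 -0.003 -1.   ]
```

Gripped (gap 37 mm). Next I turn clockwise 21° and read the moment.

Request:
jog_arm(motion=[{"dx": 0, "dy": 0, "dz": 0, "rx": 0, "ry": 0, "rz": 3}, {"dx": 0, "dy": 0, "dz": 0, "rx": 0, "ry": 0, "rz": 6}, {"dx": 0, "dy": 0, "dz": 0, "rx": 0, "ry": 0, "rz": 9}, {"dx": 0, "dy": 0, "dz": 0, "rx": 0, "ry": 0, "rz": 12}, {"dx": 0, "dy": 0, "dz": 0, "rx": 0, "ry": 0, "rz": 15}, {"dx": 0, "dy": 0, "dz": 0, "rx": 0, "ry": 0, "rz": 18}, {"dx": 0, "dy": 0, "dz": 0, "rx": 0, "ry": 0, "rz": 21}, {"dx": 0, "dy": 0, "dz": 0, "rx": 0, "ry": 0, "rz": 21}])

```text
clock: 4.03
position: [574.2, -283.1, 117.5]
eef_rot: [0.997, -0.073, 0.002, 0.001]
wrist_force: [1.8, 0.3, -0.4]
finger_gap: 37.2
```

Run:
```python
from h import *
st([572.5,-284,117.5])
c=capture('scene')
cv2.imwrite('pics/s3.png',cv2.resize(c['image'][80:230,190:340],None,fx=4,fy=4,interpolation=cv2.INTER_CUBIC)[:,:,::-1])
```

```text
4.0333 [ 574.227 -283.107  117.525] q [ 0.666  0.4   -0.314  1.617  0.135  1.141 -1.397] xyaw -8.36555150702638 F [ 1.829  0.258 -0.431] M [ 0.22  -0.41   0.444] gap 37.19574746639555
tool delta [-1.578  1.135  0.022] zaxis [ 0.003 -0.003 -1.   ]
```

View pics/s3.png

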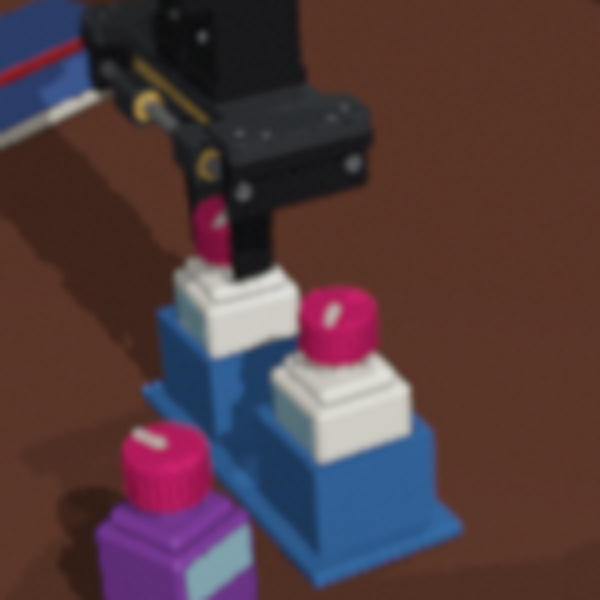

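Request:
jog_arm(motion=[{"dx": 0, "dy": 0, "dz": 0, "rx": 0, "ry": 0, "rz": 0}, {"dx": 0, "dy": 0, "dz": 0, "rx": 0, "ry": 0, "rz": 0}, {"dx": 0, "dy": 0, "dz": 0, "rx": 0, "ry": 0, "rz": 0}, {"dx": 0, "dy": 0, "dz": 0, "rx": 0, "ry": 0, "rz": 0}, {"dx": 0, "dy": 0, "dz": -15, "rx": 0, "ry": 0, "rz": 0}, {"dx": 0, "dy": 0, "dz": -40, "rx": 0, "ry": 0, "rz": 0}, {"dx": 0, "dy": 0, "dz": -70, "rx": 0, "ry": 0, "rz": 0}, {"dx": 0, "dy": 0, "dz": -70, "rx": 0, "ry": 0, "rz": 0}, {"dx": 0, "dy": 0, "dz": -70, "rx": 0, "ry": 0, "rz": 0}], jaw=0)

```text
clock: 4.83
position: [575.1, -283.7, 190.0]
eef_rot: [0.997, -0.072, 0.004, 0.002]
wrist_force: [-0.2, -0.2, -0.1]
finger_gap: 84.7
```

Run:
```python
from h import *
st([587.5,-170.5,190])
c=capture('scene')
cv2.imwrite('pics/s4.png',cv2.resize(c['image'][120:230,210:310],None,fx=5,fy=5,interpolation=cv2.INTER_CUBIC)[:,:,::-1])
```

```text
4.8333 [ 575.095 -283.716  190.021] q [ 0.673  0.342 -0.322  1.542  0.114  1.267 -1.38 ] xyaw -8.291824663450335 F [-0.211 -0.167 -0.123] M [0.006 0.05  0.015] gap 84.72136957312517
tool delta [  -4.052 -113.821   -0.458] zaxis [ 0.007 -0.005 -1.   ]
```

View pics/s4.png

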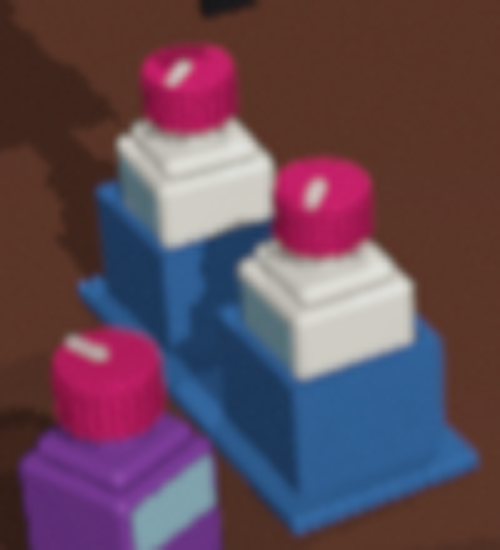

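Request:
jog_arm(motion=[{"dx": -1, "dy": -25, "dz": 0, "rx": 0, "ry": 0, "rz": -6}, {"dx": -2, "dy": -55, "dz": 0, "rx": 0, "ry": 0, "rz": -13}, {"dx": -3, "dy": -85, "dz": 0, "rx": 0, "ry": 0, "rz": -20}, {"dx": -4, "dy": -105, "dz": 0, "rx": 0, "ry": 0, "rz": -27}, {"dx": -4, "dy": -113.8, "dz": 0, "rx": 0, "ry": 0, "rz": -34}, {"dx": -4, "dy": -113.8, "dz": 0, "rx": 0, "ry": 0, "rz": -41}, {"dx": -4, "dy": -113.8, "dz": 0, "rx": 0, "ry": 0, "rz": -48}, {"dx": -4, "dy": -113.8, "dz": 0, "rx": 0, "ry": 0, "rz": -55}, {"dx": -4, "dy": -113.8, "dz": 0, "rx": 0, "ry": 0, "rz": -62}, {"dx": -4, "dy": -113.8, "dz": 0, "rx": 0, "ry": 0, "rz": -70}, {"dx": -4, "dy": -113.8, "dz": 0, "rx": 0, "ry": 0, "rz": -70}, {"dx": -4, "dy": -113.8, "dz": 0, "rx": 0, "ry": 0, "rz": -70}, {"dx": -4, "dy": -113.8, "dz": 0, "rx": 0, "ry": 0, "rz": -70}])

```text
clock: 5.97
position: [586.0, -170.2, 186.9]
eef_rot: [0.859, 0.512, 0.0, 0.002]
wrist_force: [0.9, -0.1, 0.0]
finger_gap: 86.7
```

Run:
```python
from h import *
st([587.5,-170.5,117.5])
```

```text
5.9667 [ 585.992 -170.183  186.898] q [ 0.688  0.313 -0.546  1.615  0.171  1.258 -0.385] xyaw 61.52884964670832 F [ 0.854 -0.118  0.046] M [-0.012 -0.033 -0.011] gap 86.74636879033403
tool delta [ 0.542  1.224 69.402] zaxis [ 0.003 -0.003 -1.   ]
```

Request:
jog_arm(motion=[{"dx": 0.5, "dy": 1, "dz": 25, "rx": 0, "ry": 0, "rz": 0}, {"dx": 0.5, "dy": 1, "dz": 45, "rx": 0, "ry": 0, "rz": 0}, {"dx": 0.5, "dy": 1, "dz": 60, "rx": 0, "ry": 0, "rz": 0}, {"dx": 0.5, "dy": 1, "dz": 69.5, "rx": 0, "ry": 0, "rz": 0}, {"dx": 0.5, "dy": 1, "dz": 69.5, "rx": 0, "ry": 0, "rz": 0}, {"dx": 0.5, "dy": 1, "dz": 69.5, "rx": 0, "ry": 0, "rz": 0}, {"dx": 0.5, "dy": 1, "dz": 69.5, "rx": 0, "ry": 0, "rz": 0}])

```text
clock: 6.55
position: [588.1, -170.5, 118.5]
eef_rot: [0.859, 0.511, 0.001, 0.003]
wrist_force: [0.2, -0.2, 0.2]
finger_gap: 86.9
```

Run:
```python
from h import *
st([587.5,-170.5,117.5])
```

```text
6.55 [ 588.074 -170.508  118.523] q [ 0.674  0.375 -0.533  1.684  0.21   1.135 -0.414] xyaw 61.49584854059091 F [ 0.228 -0.22   0.199] M [-0.03  -0.06   0.008] gap 86.89687629335964
tool delta [-0.266 -0.514  1.02 ] zaxis [ 0.004 -0.003 -1.   ]
```

Request:
jog_arm(motion=[{"dx": 0, "dy": 0, "dz": 1, "rx": 0, "ry": 0, "rz": 0}, {"dx": 0, "dy": 0, "dz": 1, "rx": 0, "ry": 0, "rz": 0}, {"dx": 0, "dy": 0, "dz": 1, "rx": 0, "ry": 0, "rz": 0}, {"dx": 0, "dy": 0, "dz": 1, "rx": 0, "ry": 0, "rz": 0}, {"dx": 0, "dy": 0, "dz": 1, "rx": 0, "ry": 0, "rz": 0}, {"dx": 0, "dy": 0, "dz": 1, "rx": 0, "ry": 0, "rz": 0}, {"dx": 0, "dy": 0, "dz": 1, "rx": 0, "ry": 0, "rz": 0}, {"dx": 0, "dy": 0, "dz": 1, "rx": 0, "ry": 0, "rz": 0}, {"dx": 0, "dy": 0, "dz": 1, "rx": 0, "ry": 0, "rz": 0}], jaw=255)

```text
clock: 7.3
position: [588.1, -170.5, 117.5]
eef_rot: [0.859, 0.511, 0.001, 0.003]
wrist_force: [-0.2, -0.3, -0.3]
finger_gap: 37.6
```

Request:
jog_arm(motion=[{"dx": 0, "dy": 0, "dz": 0, "rx": 0, "ry": 0, "rz": 3}, {"dx": 0, "dy": 0, "dz": 0, "rx": 0, "ry": 0, "rz": 6}, {"dx": 0, "dy": 0, "dz": 0, "rx": 0, "ry": 0, "rz": 9}, {"dx": 0, "dy": 0, "dz": 0, "rx": 0, "ry": 0, "rz": 12}, {"dx": 0, "dy": 0, "dz": 0, "rx": 0, "ry": 0, "rz": 15}, {"dx": 0, "dy": 0, "dz": 0, "rx": 0, "ry": 0, "rz": 18}, {"dx": 0, "dy": 0, "dz": 0, "rx": 0, "ry": 0, "rz": 20}, {"dx": 0, "dy": 0, "dz": 0, "rx": 0, "ry": 0, "rz": 20}])

```text
clock: 7.97
position: [587.7, -170.2, 117.4]
eef_rot: [0.935, 0.354, 0.001, 0.002]
wrist_force: [-1.1, -0.4, 1.5]
finger_gap: 37.0
```

Run:
```python
from h import *
st([587.5,-170.5,117.5])
c=capture('scene')
cv2.imwrite('pics/s5.png',cv2.resize(c['image'][80:230,190:340],None,fx=4,fy=4,interpolation=cv2.INTER_CUBIC)[:,:,::-1])
```

```text
7.9667 [ 587.718 -170.229  117.443] q [ 0.629  0.366 -0.476  1.687  0.185  1.13  -0.746] xyaw 41.460042774469535 F [-1.092 -0.381  1.453] M [0.095 0.22  0.014] gap 37.02907891330188
tool delta [-0.342  0.059 -0.056] zaxis [ 0.003 -0.003 -1.   ]
```

View pics/s5.png

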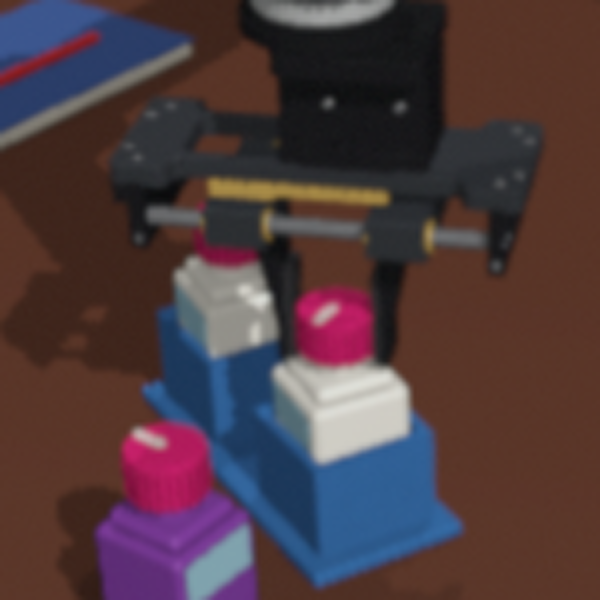

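The mark has turned and the moment stays small (Mz 0.01), so this is the loose cap. I carry on to 45° more and watch the moment.

Request:
jog_arm(motion=[{"dx": 0, "dy": 0, "dz": 0, "rx": 0, "ry": 0, "rz": 3}, {"dx": 0, "dy": 0, "dz": 0, "rx": 0, "ry": 0, "rz": 6}, {"dx": 0, "dy": 0, "dz": 0, "rx": 0, "ry": 0, "rz": 9}, {"dx": 0, "dy": 0, "dz": 0, "rx": 0, "ry": 0, "rz": 12}, {"dx": 0, "dy": 0, "dz": 0, "rx": 0, "ry": 0, "rz": 15}, {"dx": 0, "dy": 0, "dz": 0, "rx": 0, "ry": 0, "rz": 18}, {"dx": 0, "dy": 0, "dz": 0, "rx": 0, "ry": 0, "rz": 20}, {"dx": 0, "dy": 0, "dz": 0, "rx": 0, "ry": 0, "rz": 20}])

```text
clock: 8.68
position: [587.5, -169.7, 117.5]
eef_rot: [0.982, 0.187, 0.001, 0.002]
wrist_force: [-1.8, 1.0, 1.3]
finger_gap: 37.2
```

Run:
```python
from h import *
st([587.5,-170.5,117.5])
```

```text
8.6833 [ 587.541 -169.71   117.472] q [ 0.584  0.357 -0.421  1.688  0.162  1.127 -1.077] xyaw 21.5829175788938 F [-1.806  0.966  1.29 ] M [ 0.294  0.354 -0.01 ] gap 37.206522103214866
tool delta [-0.329  0.72  -0.026] zaxis [ 0.003 -0.003 -1.   ]
```

Request:
jog_arm(motion=[{"dx": 0, "dy": 0, "dz": 0, "rx": 0, "ry": 0, "rz": 3}, {"dx": 0, "dy": 0, "dz": 0, "rx": 0, "ry": 0, "rz": 6}, {"dx": 0, "dy": 0, "dz": 0, "rx": 0, "ry": 0, "rz": 9}, {"dx": 0, "dy": 0, "dz": 0, "rx": 0, "ry": 0, "rz": 12}, {"dx": 0, "dy": 0, "dz": 0, "rx": 0, "ry": 0, "rz": 14}, {"dx": 0, "dy": 0, "dz": 0, "rx": 0, "ry": 0, "rz": 14}])

```text
clock: 9.18
position: [587.3, -169.2, 117.5]
eef_rot: [0.998, 0.067, 0.001, 0.001]
wrist_force: [-1.7, 0.9, 1.4]
finger_gap: 37.8
```

Run:
```python
from h import *
st([587.5,-170.5,117.5])
c=capture('scene')
cv2.imwrite('pics/s6.png',cv2.resize(c['image'][80:230,190:340],None,fx=4,fy=4,interpolation=cv2.INTER_CUBIC)[:,:,::-1])
```

```text
9.1833 [ 587.301 -169.206  117.463] q [ 0.553  0.352 -0.384  1.69   0.146  1.125 -1.308] xyaw 7.732504177954223 F [-1.692  0.941  1.401] M [0.323 0.445 0.481] gap 37.83780307048857
tool delta [ 0.023  1.309 -0.033] zaxis [ 0.002 -0.003 -1.   ]
```

View pics/s6.png

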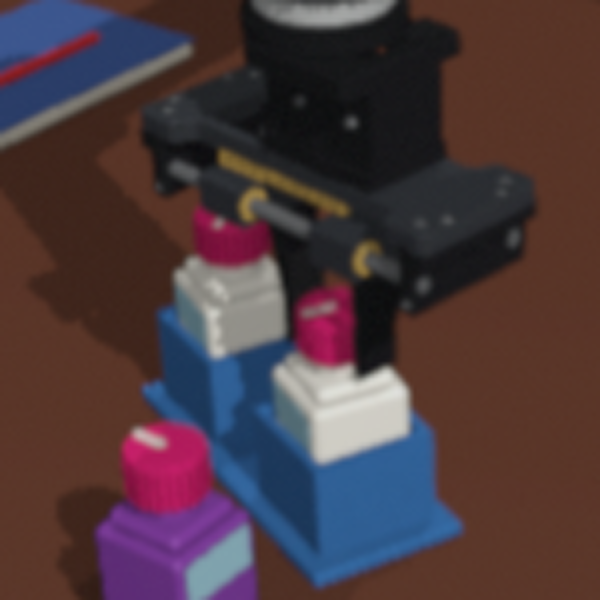

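Request:
jog_arm(motion=[{"dx": 0, "dy": 0, "dz": 0, "rx": 0, "ry": 0, "rz": 3}, {"dx": 0, "dy": 0, "dz": 0, "rx": 0, "ry": 0, "rz": 6}, {"dx": 0, "dy": 0, "dz": 0, "rx": 0, "ry": 0, "rz": 9}, {"dx": 0, "dy": 0, "dz": 0, "rx": 0, "ry": 0, "rz": 11}, {"dx": 0, "dy": 0, "dz": 0, "rx": 0, "ry": 0, "rz": 11}])

```text
clock: 9.65
position: [587.9, -168.9, 117.5]
eef_rot: [1.0, -0.027, 0.002, 0.001]
wrist_force: [0.6, 0.1, 0.2]
finger_gap: 37.2
```

Run:
```python
from h import *
st([587.5,-170.5,117.5])
c=capture('scene')
cv2.imwrite('pics/s7.png',cv2.resize(c['image'][80:230,190:340],None,fx=4,fy=4,interpolation=cv2.INTER_CUBIC)[:,:,::-1])
```

```text
9.65 [ 587.877 -168.915  117.508] q [ 0.53   0.349 -0.355  1.691  0.134  1.123 -1.49 ] xyaw -3.1358298437824894 F [0.626 0.104 0.188] M [ 0.272 -0.098  0.18 ] gap 37.21106064783835
tool delta [-0.29   1.603  0.011] zaxis [ 0.003 -0.002 -1.   ]
```

View pics/s7.png

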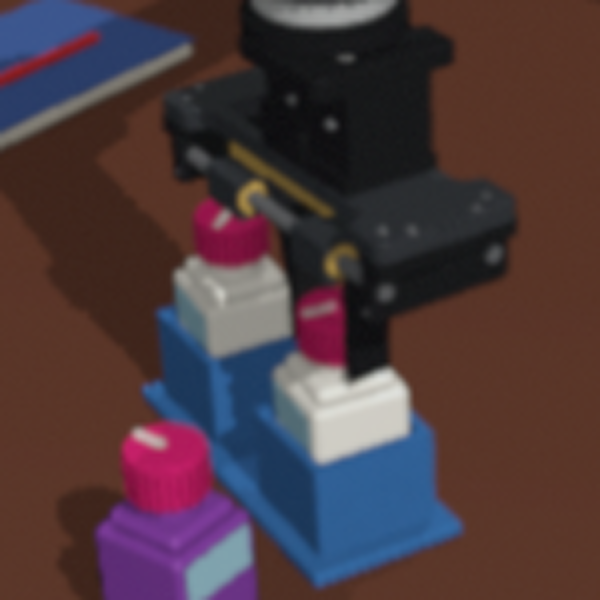

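Request:
jog_arm(motion=[{"dx": 0, "dy": 0, "dz": -5, "rx": 0, "ry": 0, "rz": 0}, {"dx": 0, "dy": 0, "dz": -15, "rx": 0, "ry": 0, "rz": 0}, {"dx": 0, "dy": 0, "dz": -27, "rx": 0, "ry": 0, "rz": 0}, {"dx": 0, "dy": 0, "dz": -39, "rx": 0, "ry": 0, "rz": 0}, {"dx": 0, "dy": 0, "dz": -51, "rx": 0, "ry": 0, "rz": 0}, {"dx": 0, "dy": 0, "dz": -63, "rx": 0, "ry": 0, "rz": 0}, {"dx": 0, "dy": 0, "dz": -72, "rx": 0, "ry": 0, "rz": 0}, {"dx": 0, "dy": 0, "dz": -76, "rx": 0, "ry": 0, "rz": 0}, {"dx": 0, "dy": 0, "dz": -76, "rx": 0, "ry": 0, "rz": 0}])

```text
clock: 10.45
position: [588.4, -169.0, 195.5]
eef_rot: [1.0, -0.027, 0.003, 0.002]
wrist_force: [0.6, 1.0, -1.5]
finger_gap: 37.6
```

Run:
```python
from h import *
st([586.5,125.5,190])
c=capture('scene')
cv2.imwrite('pics/s8.png',cv2.resize(c['image'][80:230,190:340],None,fx=4,fy=4,interpolation=cv2.INTER_CUBIC)[:,:,::-1])
```

```text
10.45 [ 588.409 -169.049  195.487] q [ 0.538  0.284 -0.363  1.608  0.107  1.263 -1.469] xyaw -3.0988002951229117 F [ 0.615  0.966 -1.514] M [ 0.059 -0.    -0.009] gap 37.557887457746915
tool delta [ -17.861 -294.03     4.488] zaxis [ 0.006 -0.003 -1.   ]
```

View pics/s8.png

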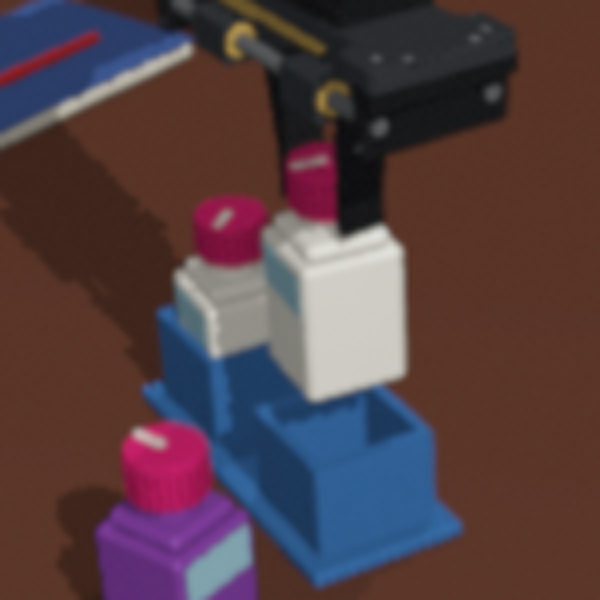

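Request:
jog_arm(motion=[{"dx": -1, "dy": -8, "dz": 0, "rx": 0, "ry": 0, "rz": 0}, {"dx": -2, "dy": -26, "dz": 0, "rx": 0, "ry": 0, "rz": 0}, {"dx": -3, "dy": -50, "dz": 0, "rx": 0, "ry": 0, "rz": 0}, {"dx": -5, "dy": -75, "dz": 0, "rx": 0, "ry": 0, "rz": 0}, {"dx": -6, "dy": -100, "dz": 0, "rx": 0, "ry": 0, "rz": 0}, {"dx": -8, "dy": -125, "dz": 0, "rx": 0, "ry": 0, "rz": 0}, {"dx": -9, "dy": -150, "dz": 0, "rx": 0, "ry": 0, "rz": 0}, {"dx": -11, "dy": -175, "dz": 0, "rx": 0, "ry": 0, "rz": 0}, {"dx": -12, "dy": -200, "dz": 0, "rx": 0, "ry": 0, "rz": 0}, {"dx": -14, "dy": -225, "dz": 0, "rx": 0, "ry": 0, "rz": 0}, {"dx": -15, "dy": -250, "dz": 0, "rx": 0, "ry": 0, "rz": 0}, {"dx": -16, "dy": -270, "dz": 0, "rx": 0, "ry": 0, "rz": 0}, {"dx": -17, "dy": -285, "dz": 0, "rx": 0, "ry": 0, "rz": 0}, {"dx": -18, "dy": -294, "dz": 0, "rx": 0, "ry": 0, "rz": 0}, {"dx": -18, "dy": -294, "dz": 0, "rx": 0, "ry": 0, "rz": 0}, {"dx": -18, "dy": -294, "dz": 0, "rx": 0, "ry": 0, "rz": 0}, {"dx": -18, "dy": -294, "dz": 0, "rx": 0, "ry": 0, "rz": 0}])

```text
clock: 11.92
position: [585.8, 123.9, 193.1]
eef_rot: [1.0, -0.028, 0.002, 0.002]
wrist_force: [0.3, -0.6, -1.2]
finger_gap: 37.3
```

Run:
```python
from h import *
st([586.5,125.5,109.5])
c=grab('scene','s9.png')
```

```text
11.9167 [585.824 123.925 193.073] q [ 0.188  0.281 -0.526  1.636  0.152  1.262 -1.994] xyaw -3.198200753541729 F [ 0.334 -0.648 -1.159] M [0.011 0.028 0.018] gap 37.28688844031995
tool delta [ 0.267 -1.931 83.568] zaxis [ 0.004 -0.004 -1.   ]
```

View pics/s9.png

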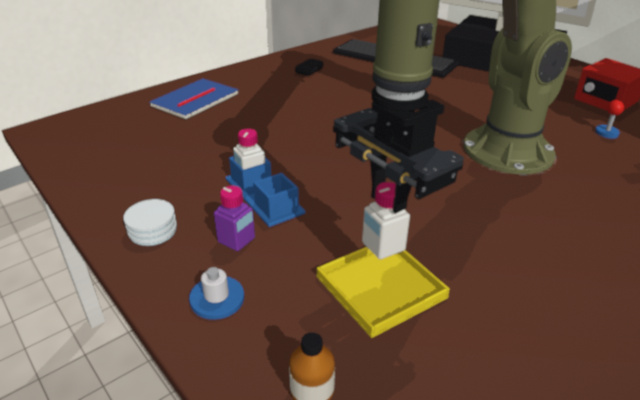

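Request:
jog_arm(motion=[{"dx": 0, "dy": -1, "dz": 10, "rx": 0, "ry": 0, "rz": 0}, {"dx": 0, "dy": -1, "dz": 25, "rx": 0, "ry": 0, "rz": 0}, {"dx": 0, "dy": -1, "dz": 40, "rx": 0, "ry": 0, "rz": 0}, {"dx": 0, "dy": -1, "dz": 55, "rx": 0, "ry": 0, "rz": 0}, {"dx": 0, "dy": -1, "dz": 66, "rx": 0, "ry": 0, "rz": 0}, {"dx": 0, "dy": -1, "dz": 73, "rx": 0, "ry": 0, "rz": 0}, {"dx": 0, "dy": -1, "dz": 78, "rx": 0, "ry": 0, "rz": 0}, {"dx": 0, "dy": -1, "dz": 80, "rx": 0, "ry": 0, "rz": 0}, {"dx": 0, "dy": -1, "dz": 80, "rx": 0, "ry": 0, "rz": 0}, {"dx": 0, "dy": -1, "dz": 80, "rx": 0, "ry": 0, "rz": 0}])

```text
clock: 12.8
position: [586.7, 124.5, 113.8]
eef_rot: [1.0, -0.028, 0.002, 0.002]
wrist_force: [-0.3, 0.8, -0.9]
finger_gap: 37.1
```

Run:
```python
from h import *
st([586.5,125.5,109])
```

```text
12.8 [586.733 124.542 113.756] q [ 0.172  0.351 -0.514  1.72   0.195  1.117 -2.028] xyaw -3.2318971756896118 F [-0.272  0.799 -0.906] M [ 0.043  0.021 -0.015] gap 37.0871527339668
tool delta [-0.311 -0.959  4.751] zaxis [ 0.005 -0.004 -1.   ]
```

Request:
jog_arm(motion=[{"dx": 0, "dy": 0, "dz": 1.5, "rx": 0, "ry": 0, "rz": 0}, {"dx": 0, "dy": 0, "dz": 3, "rx": 0, "ry": 0, "rz": 0}, {"dx": 0, "dy": 0, "dz": 4, "rx": 0, "ry": 0, "rz": 0}, {"dx": 0, "dy": 0, "dz": 4.5, "rx": 0, "ry": 0, "rz": 0}, {"dx": 0, "dy": 0, "dz": 4.5, "rx": 0, "ry": 0, "rz": 0}])

```text
clock: 13.22
position: [586.7, 124.5, 109.2]
eef_rot: [1.0, -0.028, 0.002, 0.002]
wrist_force: [0.1, -0.3, -1.7]
finger_gap: 37.4
```

Run:
```python
from h import *
st([586.5,125.5,109])
```

```text
13.2167 [586.715 124.499 109.195] q [ 0.171  0.356 -0.513  1.724  0.198  1.109 -2.03 ] xyaw -3.231390136204275 F [ 0.069 -0.266 -1.696] M [0.068 0.037 0.026] gap 37.44483215671286
tool delta [-0.272 -0.988  0.19 ] zaxis [ 0.005 -0.004 -1.   ]
```

Request:
jog_arm(motion=[{"dx": 0, "dy": 0, "dz": 0.7, "rx": 0, "ry": 0, "rz": 0}, {"dx": 0, "dy": 0, "dz": 1.2, "rx": 0, "ry": 0, "rz": 0}, {"dx": 0, "dy": 0, "dz": 1.2, "rx": 0, "ry": 0, "rz": 0}])

```text
clock: 13.47
position: [587.1, 124.5, 109.0]
eef_rot: [1.0, -0.028, 0.003, 0.002]
wrist_force: [-1.3, 0.0, 4.1]
finger_gap: 37.1
```

Run:
```python
from h import *
st()
```

```text
13.4667 [587.098 124.485 108.958] q [ 0.171  0.356 -0.513  1.724  0.199  1.108 -2.031] xyaw -3.2386519072748223 F [-1.259  0.027  4.061] M [-0.142  0.397  0.001] gap 37.08384887694442
```

Request:
jog_arm(motion=[{"dx": 0, "dy": 0, "dz": 0, "rx": 0, "ry": 0, "rz": 0}, {"dx": 0, "dy": 0, "dz": 0, "rx": 0, "ry": 0, "rz": 0}, {"dx": 0, "dy": 0, "dz": 0, "rx": 0, "ry": 0, "rz": 0}, {"dx": 0, "dy": 0, "dz": 0, "rx": 0, "ry": 0, "rz": 0}, {"dx": 0, "dy": 0, "dz": 0, "rx": 0, "ry": 0, "rz": 0}, {"dx": 0, "dy": 0, "dz": -10, "rx": 0, "ry": 0, "rz": 0}, {"dx": 0, "dy": 0, "dz": -30, "rx": 0, "ry": 0, "rz": 0}, {"dx": 0, "dy": 0, "dz": -60, "rx": 0, "ry": 0, "rz": 0}, {"dx": 0, "dy": 0, "dz": -80, "rx": 0, "ry": 0, "rz": 0}, {"dx": 0, "dy": 0, "dz": -80, "rx": 0, "ry": 0, "rz": 0}], jaw=0)

```text
clock: 14.3
position: [589.5, 125.9, 194.9]
eef_rot: [1.0, -0.028, 0.007, 0.001]
wrist_force: [0.2, 0.7, 0.2]
finger_gap: 86.1
```

Run:
```python
from h import *
st()
c=capture('scene')
cv2.imwrite('pics/s10.png',cv2.resize(c['image'][100:350,200:470],None,fx=2.2,fy=2.2,interpolation=cv2.INTER_CUBIC)[:,:,::-1])
grab('top','t10.png')
```

```text
14.3 [589.481 125.926 194.928] q [ 0.187  0.28  -0.528  1.634  0.154  1.255 -1.998] xyaw -3.2304467924650875 F [0.182 0.7   0.233] M [ 0.012 -0.043  0.   ] gap 86.07796287759018
```

View pics/s10.png

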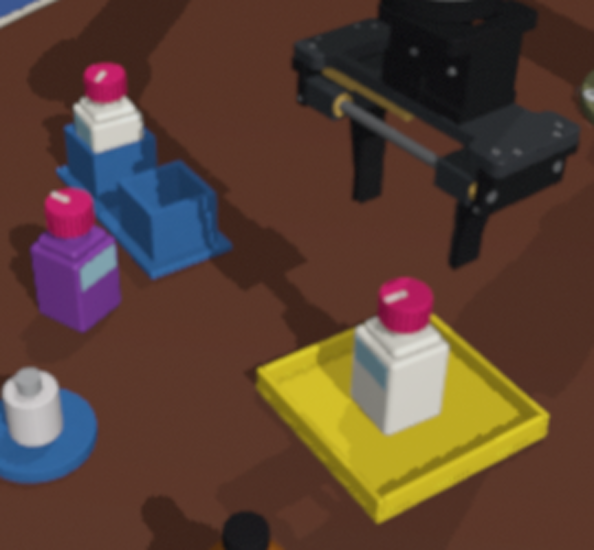

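View pics/t10.png

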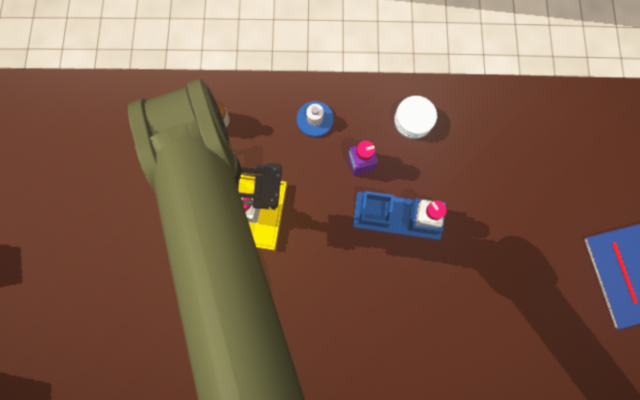

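Request:
jog_arm(motion=[{"dx": -2.4, "dy": 1.5, "dz": 5, "rx": 0, "ry": 0, "rz": 6}, {"dx": -2.4, "dy": 1.5, "dz": 20, "rx": 0, "ry": 0, "rz": 6}, {"dx": -2.4, "dy": 1.5, "dz": 40, "rx": 0, "ry": 0, "rz": 6}, {"dx": -2.4, "dy": 1.5, "dz": 60, "rx": 0, "ry": 0, "rz": 6}, {"dx": -2.4, "dy": 1.5, "dz": 80, "rx": 0, "ry": 0, "rz": 6}, {"dx": -2.4, "dy": 1.5, "dz": 95, "rx": 0, "ry": 0, "rz": 6}, {"dx": -2.4, "dy": 1.5, "dz": 106, "rx": 0, "ry": 0, "rz": 6}, {"dx": -2.4, "dy": 1.5, "dz": 112, "rx": 0, "ry": 0, "rz": 6}, {"dx": -2.4, "dy": 1.5, "dz": 114, "rx": 0, "ry": 0, "rz": 6}, {"dx": -2.4, "dy": 1.5, "dz": 114, "rx": 0, "ry": 0, "rz": 6}])

```text
clock: 15.23
position: [585.5, 123.3, 76.0]
eef_rot: [0.997, -0.08, 0.004, 0.002]
wrist_force: [-0.4, 1.1, -0.3]
finger_gap: 87.0
```

Run:
```python
from h import *
st([587,124.5,80])
c=capture('scene')
cv2.imwrite('pics/s11.png',cv2.resize(c['image'][150:350,270:470],None,fx=3,fy=3,interpolation=cv2.INTER_CUBIC)[:,:,::-1])
```

```text
15.2333 [585.476 123.257  76.013] q [ 0.154  0.386 -0.492  1.757  0.213  1.045 -2.145] xyaw -9.231262917102985 F [-0.433  1.088 -0.301] M [0.041 0.06  0.004] gap 86.96090258542398
tool delta [ 1.336 -1.462 -3.98 ] zaxis [ 0.007 -0.004 -1.   ]
```

View pics/s11.png

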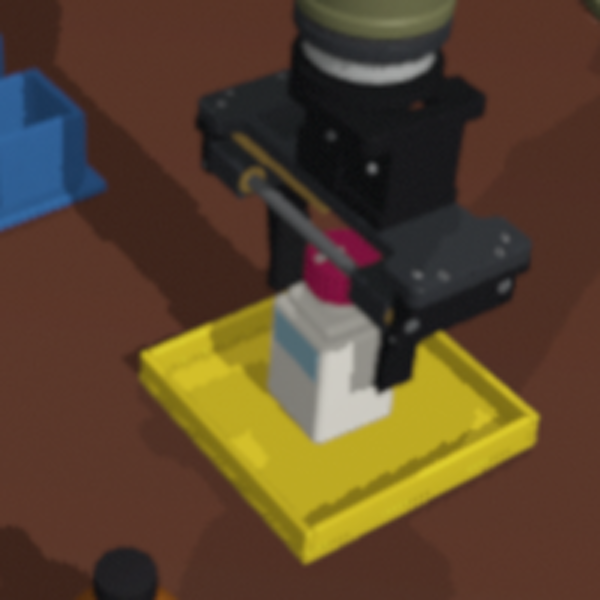

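Request:
jog_arm(motion=[{"dx": 1, "dy": -1, "dz": 0, "rx": 0, "ry": 0, "rz": 0}, {"dx": 1, "dy": -1, "dz": 0, "rx": 0, "ry": 0, "rz": 0}, {"dx": 1, "dy": -1, "dz": 0, "rx": 0, "ry": 0, "rz": 0}, {"dx": 1, "dy": -1, "dz": 0, "rx": 0, "ry": 0, "rz": 0}, {"dx": 1, "dy": -1, "dz": 0, "rx": 0, "ry": 0, "rz": 0}, {"dx": 1, "dy": -1, "dz": 0, "rx": 0, "ry": 0, "rz": 0}, {"dx": 1, "dy": -1, "dz": 0, "rx": 0, "ry": 0, "rz": 0}, {"dx": 1, "dy": -1, "dz": 0, "rx": 0, "ry": 0, "rz": 0}], jaw=255)

```text
clock: 15.95
position: [587.2, 124.2, 76.9]
eef_rot: [0.997, -0.08, 0.005, 0.001]
wrist_force: [0.1, 0.4, 0.7]
finger_gap: 52.1
```

Request:
jog_arm(motion=[{"dx": 0, "dy": 0, "dz": 0, "rx": 0, "ry": 0, "rz": 0}, {"dx": 0, "dy": 0, "dz": 0, "rx": 0, "ry": 0, "rz": 0}, {"dx": 0, "dy": 0, "dz": 0, "rx": 0, "ry": 0, "rz": 0}, {"dx": 0, "dy": 0, "dz": 0, "rx": 0, "ry": 0, "rz": 0}, {"dx": 0, "dy": 0, "dz": 0, "rx": 0, "ry": 0, "rz": 0}, {"dx": 0, "dy": 0, "dz": 0, "rx": 0, "ry": 0, "rz": 0}, {"dx": 0, "dy": 0, "dz": -10, "rx": 0, "ry": 0, "rz": 0}, {"dx": 0, "dy": 0, "dz": -30, "rx": 0, "ry": 0, "rz": 0}, {"dx": 0, "dy": 0, "dz": -60, "rx": 0, "ry": 0, "rz": 0}, {"dx": 0, "dy": 0, "dz": -90, "rx": 0, "ry": 0, "rz": 0}, {"dx": 0, "dy": 0, "dz": -130, "rx": 0, "ry": 0, "rz": 0}, {"dx": 0, "dy": 0, "dz": -150, "rx": 0, "ry": 0, "rz": 0}, {"dx": 0, "dy": 0, "dz": -150, "rx": 0, "ry": 0, "rz": 0}], jaw=0)

```text
clock: 17.03
position: [588.7, 126.0, 234.1]
eef_rot: [0.997, -0.08, 0.01, 0.0]
wrist_force: [0.1, 0.0, 1.2]
finger_gap: 86.8
```

Run:
```python
from h import *
st()
c=capture('scene')
cv2.imwrite('pics/s12.png',cv2.resize(c['image'][100:350,200:470],None,fx=2.2,fy=2.2,interpolation=cv2.INTER_CUBIC)[:,:,::-1])
```

```text
17.0333 [588.749 126.01  234.064] q [ 0.181  0.248 -0.52   1.589  0.134  1.321 -2.088] xyaw -9.217092385082541 F [0.14  0.009 1.157] M [ 0.064  0.005 -0.043] gap 86.75720616583028
```

View pics/s12.png

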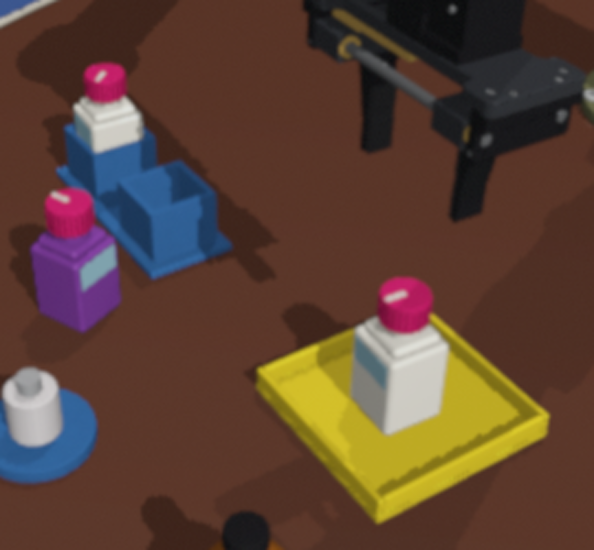

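```bash
python3 -c "
from workcell import *
print(hand_in())"
```

```text
the job is handed in; nothing more can be done
None
```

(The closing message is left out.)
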